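# Hang the lift-off door on the bench cabinet and shut it

### The arm

A 6-joint arm with a two-finger parallel gripper is mounted at the origin on the work surface. World frame = base frame: x ahead of the robot, y to its left, z up, the work surface at z = 0. Lengths are in m, angles in rad, forces in N, time in s.
With the tool pointing down it reaches from about 0.275 to 0.975 m from the base axis. Payload 8.4 kg.
Tool frame: the origin (TCP) lies at the very end of the fingers, on their centre line; the grasp point (between the pads) lies 19 mm behind it; z points along the fingers, y is the line along which they close (so a half turn about z gives the same grasp; the last joint's range is limited). The gripper opens to 92 mm and grips with 3 to 60 N. Pads are 20 mm wide; open, the fingers measure 128 mm over their backs; the gripper's body (75 mm by 189 mm) begins 69 mm behind the grasp point.
Start: joints at [1.15, 0.353, 1.633, -0, 1.155, -0.002], TCP at [0.254, 0.571, 0.215] pointing down, gripper open.
Joint ranges: [-2.63, 2.63], [-0.92, 2.1], [0.06, 2.66], [-1.3, 4.44], [0, 2.69], [-3.02, 3.02]. Speed limits (rad/s): [2.22, 2.22, 2.79, 3.14, 3.14, 3.14].

### API

Orientations are given as [roll, pitch, yaw] about the fixed x, y, z axes, in that order (R = Rz(yaw) Ry(pitch) Rx(roll)).
In Python, from bench import manip gives the robot as it stands. The module is installed in compiled form; this text tells all that it offers.
- The arm moves only by the tool play_rows, never from a script. Its argument "steps" is a list of rows, each a list of 3 entries, a list of its own where there are three numbers: the closure, from 0 (fully open) to 1 (shut), then the shift along the tool's x, y, z in m, then the turn, a rotation vector about the tool's x, y, z in rad. In form: [[gripper, [tx, ty, tz], [ax, ay, az]], ...]. A call has exactly 8 rows; each row is the pose to reach, as a shift and turn from the pose commanded when the call began, along the tool's axes at that moment; what a row does not reach only later rows make up. A row lasts 1/10 s, in which the tool goes at most 50 mm and 8.59 degrees, less where a joint would pass 70% of its speed; a pose out of reach is approached as far as the arm can. A call with a gripper value outside its range is refused whole. The fingers move at their own pace and stop on an object; "grip_force" is the grip in N (left out, the last holds). Time passes only in rows, so rows that repeat a pose let the fingers close, or fill a call up. It gives the time, the measured TCP pose, the force, the opening and the grip force at its end, in the units of the state.
- manip.read_state(): the state, without advancing time (a new reading comes with each control period).
- manip.capture(name): name is "scene" or "top"; returns a dict with "img" (420x560x3 uint8, red, green, blue), "fov_y" (degrees; the focal length in pixels is half the picture's height over the tangent of half this angle, whatever the lens; pixels are square), "cx", "cy" (the principal point, pixels), "k1" (the pictures are not rectified: a ray, as slopes to the right and down, at radius r is drawn at 1 + k1 r^2 times it, then the intrinsics apply), "xyz" and "orientation" of the camera in the world. Camera axes: x right, y up, looking along -z (the intrinsics and any distortion apply to the point x, -y, -z); pixel columns grow to the right and rows downward; lengths in m; the calibration is good to about 2 mm. A picture is of the moment at which its call begins. There is no depth.
- manip.sign_off(): hands the job in; it is judged then, once.
Trained networks look in the newest picture that a camera, given by its name, has taken for a name from the list of things; names that differ only in an ending like _2 or _b are one class to them, and where a whole thing is asked for, a point or a joint stands for the part that bears it (a point fixed in the world has none). Each returns a list of dicts, best first, with "conf" (0 to 1); they miss things now and then, are a little off and sometimes report something else, mostly with a low value. They report only what shows in the picture. A call takes as long as a camera call. They do not tell look-alikes from the thing itself.
- manip.regions_of(camera, target): "pixels" (420x560 bool, what is visible of it) and "pixel" ([column, row] in pixels, amid what is visible of it).
The state is a dict: "clock": time; "joint_positions": joint angles; "dq": joint speeds; "effort": joint torques, N m; "tool_pos": TCP position; "orientation": TCP orientation; "force": force on the tool from outside, world axes, zero at the start; "wrist_torque": the same for the moment, N m; "finger_gap": opening from 0.0 (shut) to 1.0 (fully open); "grip_force": force on a finger pad.
Only numpy, scipy, OpenCV 4.12 (cv2) and the standard library are available. Lean on these libraries where they do the work, as an engineer would, in place of code of your own. Each camera call takes 0.05 s, during which the arm holds its last target. There are 200 camera calls.

### The job

The small cabinet on the bench has lost its lift-off door, which is standing in the slotted stand. Lift the door out, hang it back on the cabinet by lowering both hinge sockets fully down over the two upright pintles, and then swing it shut against the cabinet's front. Go gently: feel for the pintles and never lean hard on the door or hinges, and do not disturb the jar, mug or beaker.

Things in the scene. Friction and masses are not known exactly. Their poses are not given: they have to be found in the camera images.
- cabinet: Small grey open-fronted bench cabinet, fixed, upright, 150 deep (x) x 170 wide (y) x 215 high (mm). Origin: centre of its footprint on the bench; x points out of the open front. Front edges of roof, floor and -y side wall at x=75; the +y side wall and the roof's corner above it (y over 40) are set back to x=55, where a steel hinge strip carries two pintles.
- hinge_upper (a point): Nominal centre of the upper bracket's top, fixed to the cabinet at x=82, y=70, z=170 mm: the upper socket's underside rests here. Upright steel pintle: 8 mm diameter, 18 high, last 3 conical to a 5.4 mm tip; bracket radius 8. The strip has slotted screw holes: both pintles really stand up to 8 mm either way along cabinet y (none in x, z), not measured: feel or look for it.
- hinge_lower (a point): Same for the lower bracket and its equal pintle, straight below: cabinet x=82, y=70, z=55 mm nominal, with the same unmeasured shift along cabinet y as the upper one. The strip is clamped and does not move. Hung, the door's origin is at cabinet x=82, y=70 + shift, z=20.
- door: White door, loose, 0.3 to 0.55 kg. Origin: on the hinge axis, level with the lower edge; z up, x along the panel from the hinge, y out of the front. Panel 12 mm thick (y -6..6), x 14..155, z 0..205; centre of mass about x=75, z=100. Bar handle 30 mm proud of the front at x=135, z 65..125. Open square: door x = cabinet x. Shut: door x = minus cabinet y, door y = cabinet x.
- socket_upper (a point): Mouth (underside centre) of the upper hinge socket, door x=0, y=0, z=150 mm: steel block 30 x 30 (x, y), round bore 10 straight through, 20 long, no lead-in. It goes down over the upper pintle.
- socket_lower (a point): Mouth (underside centre) of the lower, equal hinge socket, door x=0, y=0, z=35 mm. It goes down over the lower pintle at the same time. Hung on both, the door swings freely with about 1 mm play and stays where left.
- door_free_edge (a point): Middle of the door's free vertical edge: door x=155, y=0, z=102.5 mm. Shut, it lies at cabinet x=82, y about -85, the door's back within 1 mm of the cabinet's front edges.
- door_grip_top (a point): Middle of the door's top edge: door x=83.5, y=0, z=205 mm; the edge is 12 mm thick and can be pinched from above.
- stand: Grey slotted stand, fixed, 100 (x) x 70 (y) x 38 high; origin: centre of its underside. Its slot runs along x, 14 wide, 30 deep, floor at z=8; the door stands in it upright with door x along stand x.
- jar: White jar, 64 diameter, 110 high, beside the cabinet on its -y side; origin: centre of its underside. Leave alone.
- mug: Black mug, 72 diameter, 100 high, handle, beyond the stand on its +y side; origin: centre of its underside. Leave alone.
- beaker: Glass beaker, 70 diameter, 90 high, on the bench beyond the stand; origin: centre of its underside. Leave alone.
Not all that is in view belongs to the job. What is meant by the stand is not red, and is the larger of those in its own colour.

How it is judged:
On the way, in this order (a step that is already met when the one before it is completed fails the run):
1. the door is lifted clear of the stand (z of door in the frame of stand above 0.045 m), for 0.1 s.
2. the door is down on both pintles, standing open (x of door in the frame of cabinet between 0.076 and 0.088 m and y of door in the frame of cabinet between 0.058 and 0.082 m and z of door in the frame of cabinet between 0.016 and 0.024 m and angle between door's own z axis and vertical below 0.06 rad and x of door_free_edge in the frame of cabinet above 0.13 m), for 0.2 s.
At the end, for the whole second after the job is handed in: The door hangs on both pintles (its origin within 6 mm in x, 12 mm in y and 4 mm in height of the nominal hung place, tilted less than 0.06 rad), is shut with its free edge within 12 mm of the shut place, is released and at rest (x of door in the frame of cabinet between 0.076 and 0.088 m and y of door in the frame of cabinet between 0.058 and 0.082 m and z of door in the frame of cabinet between 0.016 and 0.024 m and angle between door's own z axis and vertical below 0.06 rad and x of door_free_edge in the frame of cabinet below 0.094 m and y of door_free_edge in the frame of cabinet below 0 m and linear speed of door below 0.02 m/s and angular speed of door below 0.1 rad/s); the robot touches nothing.
It fails at once if the door is pressed or knocked against the cabinet or its hinges with more than 40 N (contact force between door and cabinet above 40 N).
It fails at once if the robot presses on the cabinet with more than 25 N (contact force between any of the arm, the fingers and cabinet above 25 N).
It fails at once if the jar is shifted by more than 25 mm or tipped (distance of jar from where it was at the start of the episode above 0.025 m or angle between jar's own z axis and vertical above 0.4 rad).
It fails at once if the mug is shifted by more than 25 mm or tipped (distance of mug from where it was at the start of the episode above 0.025 m or angle between mug's own z axis and vertical above 0.4 rad).
It fails at once if the beaker is shifted by more than 25 mm or tipped (distance of beaker from where it was at the start of the episode above 0.025 m or angle between beaker's own z axis and vertical above 0.4 rad).
It also fails if it takes over 72 s, if anything falls off the work surface, if the arm or the gripper's body presses on something with over 40 N, if the wrist force passes 120 N, or if a joint passes its speed limit or range.

## Working session

There is one attempt and no reset: what is moved stays moved. The work goes in short steps, Python scripts to look and compute and a tool call to move; the robot and the scene stay as the last step left them, time stands still between calls to the robot, and variables do not carry over. Pictures are saved under pics/ and viewed, at most 10 in all, crops included, and the job is handed in when it is done.

Besides the shell and the picture viewer there is one more tool, called after "Request:" as a command line: name --argument value ..., lists and objects as JSON in quotes. play_rows: Moves the arm, as the interface text tells. Its arguments: {"type":"object","properties":{"steps":{"type":"array","items":{"type":"array"}},"grip_force":{"type":"number"}},"required":["steps"]}

```bash
mkdir -p pics; cat > h.py <<'E'
import numpy as np, cv2
from scipy.spatial.transform import Rotation as R
from bench import manip
def cam(c):
    f=c["img"].shape[0]/2/np.tan(np.radians(c["fov_y"])/2)
    return f,c["cx"],c["cy"],c["k1"],np.array(c["xyz"]),R.from_euler('xyz',c["orientation"]).as_matrix()
def proj(c,P):
    f,cx,cy,k,o,M=cam(c); p=(np.atleast_2d(P)-o)@M
    s=np.c_[p[:,0]/-p[:,2],-p[:,1]/-p[:,2]]; r2=(s**2).sum(1,keepdims=True)
    s=s*(1+k*r2); return s*f+[cx,cy]
def ray(c,uv):
    f,cx,cy,k,o,M=cam(c); d=(np.atleast_2d(uv)-[cx,cy])/f; s=d.copy()
    for _ in range(20): s=d/(1+k*(s**2).sum(1,keepdims=True))
    v=np.c_[s[:,0],-s[:,1],-np.ones(len(s))]@M.T; return o,v/np.linalg.norm(v,axis=1,keepdims=True)
def atz(c,uv,z):
    o,v=ray(c,uv); return o+v*((z-o[2])/v[:,2:3])
def save(c,n,box=None,s=1):
    im=c["img"][:,:,::-1]
    if box: im=im[box[1]:box[3],box[0]:box[2]]
    cv2.imwrite(f"pics/{n}.png",cv2.resize(im,None,fx=s,fy=s,interpolation=cv2.INTER_CUBIC))
E
python3 - <<'E'
from h import *
import pickle
print(manip.read_state())
C={}
for n in("scene","top"):
    c=manip.capture(n);C[n]=c;save(c,n+"0",s=1.42)
    print({k:v for k,v in c.items() if k!="img"})
    for t in("cabinet","door","stand","jar","mug","beaker"):
        for d in manip.regions_of(n,t)[:3]:
            ys,xs=np.nonzero(d["pixels"]);print(n,t,round(d["conf"],2),np.round(d["pixel"]),xs.min(),xs.max(),ys.min(),ys.max())
pickle.dump(C,open("c0.pkl","wb"))
E
```

```text
{'clock': 0.0, 'joint_positions': array([ 1.14961739e+00,  3.53626647e-01,  1.63413598e+00,  2.15515888e-05,
        1.15517556e+00, -2.42520039e-03]), 'dq': array([-0.00053402,  0.00125374, -0.00160499, -0.00154398, -0.00075564,
        0.00104427]), 'effort': array([-2.32161234e-03, -5.93837643e+01, -3.34202242e+01,  6.96276524e-02,
        2.35472264e-02, -1.56692067e-04]), 'tool_pos': array([0.25394645, 0.57054706, 0.21387633]), 'orientation': array([-3.14024718e+00, -2.29681983e-05,  2.72283019e+00]), 'force': array([ 0.17146617, -0.85493471,  0.98523431]), 'wrist_torque': array([0.01565131, 0.03399166, 0.02903282]), 'grip_force': 0.0, 'finger_gap': 0.9996924320930696}
{'fov_y': 51.10674512924537, 'cx': 280.617159880037, 'cy': 203.2162045071952, 'k1': -0.07564232524105831, 'xyz': array([ 1.0802295 , -0.52481411,  1.01821514]), 'orientation': array([ 0.71054722, -0.01156601,  0.76129851])}
scene cabinet 0.57 [188. 220.] 140 238 167 278
scene cabinet 0.21 [384. 203.] 374 398 189 223
scene door 0.73 [329. 152.] 300 355 121 191
scene stand 0.72 [270. 168.] 257 281 159 177
scene stand 0.61 [326. 184.] 311 341 171 196
scene stand 0.61 [295. 196.] 282 309 188 208
scene jar 0.87 [145. 287.] 126 158 267 308
scene mug 0.51 [346. 130.] 335 355 124 137
scene beaker 0.96 [387. 205.] 374 400 188 223
{'fov_y': 42.41327590913764, 'cx': 280.6727558121688, 'cy': 211.07737550823444, 'k1': 0.04084659299384279, 'xyz': array([0.26213113, 0.04209069, 1.50196379]), 'orientation': array([ 0.2081457 , -0.00344701, -1.59627859])}
top cabinet 0.87 [360. 256.] 317 406 214 294
top door 0.58 [181. 228.] 171 195 188 264
top stand 0.97 [236. 237.] 222 246 223 251
top stand 0.73 [220. 292.] 210 234 276 306
top stand 0.59 [197. 225.] 190 203 208 244
top jar 0.66 [429. 247.] 410 442 233 259
top mug 0.75 [136. 250.] 115 155 232 265
```

View pics/scene0.png

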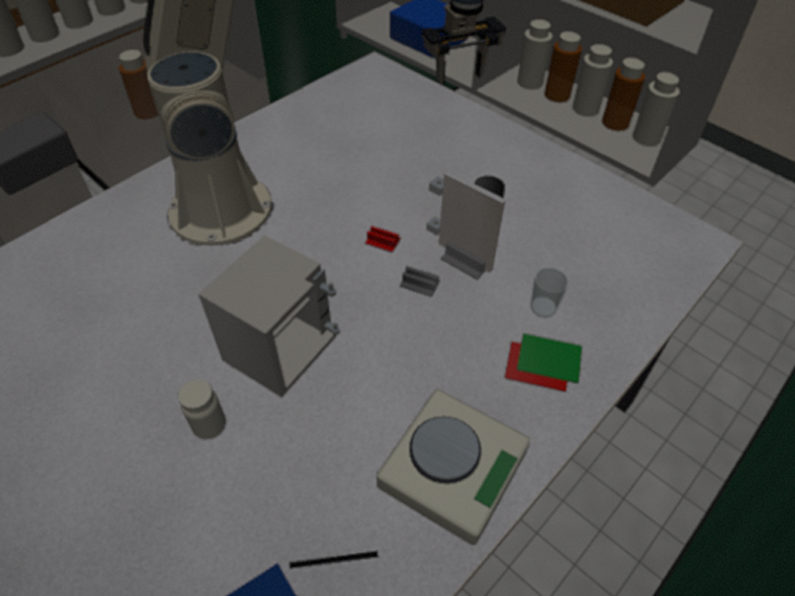

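View pics/top0.png

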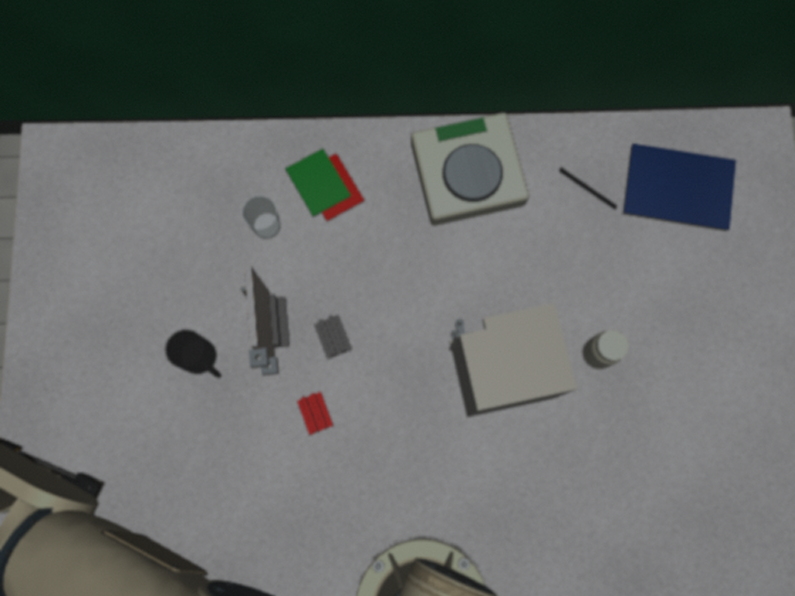

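The larger grey stand, the one with the door standing in it, is at top px (192,226) and scene px (326,184). The other candidates are a smaller grey stand at top (236,237) and a red one at top (222,292). "Not red, larger of its colour" fits the first. Next I fit poses with the masks and confirm them in a composite crop.

```bash
cat > fit.py <<'E'
from h import *
from scipy.optimize import minimize
def box(a,b): return np.array([[x,y,z] for x in(a[0],b[0]) for y in(a[1],b[1]) for z in(a[2],b[2])])/1000
DOOR=[box((14,-6,0),(155,6,205)),box((-15,-15,150),(15,15,170)),box((-15,-15,35),(15,15,55)),box((131,6,65),(139,36,125))]
CAB=[box((-75,-85,0),(75,40,215)),box((-75,-85,0),(55,85,215)),box((55,62,162),(90,78,170)),box((55,62,47),(90,78,55))]
STAND=[box((-50,-35,0),(50,35,38))]
def place(P,p,z=0):
    c,s=np.cos(p[2]),np.sin(p[2]); return P@np.array([[c,-s,0],[s,c,0],[0,0,1]]).T+[p[0],p[1],z]
def sil(c,parts,p,z,S=4):
    im=np.zeros((420*S,560*S),np.uint8)
    for P in parts:
        h=cv2.convexHull(((proj(c,place(P,p,z))+.5)*S).astype(np.float32)); cv2.fillConvexPoly(im,np.round(h).astype(np.int32),255)
    return cv2.resize(im,(560,420),interpolation=cv2.INTER_AREA)/255.
def fit(obs,parts,z,p0):
    f=lambda q:sum(np.abs(sil(c,parts,q*[1,1,5],z)-m).sum() for c,m in obs)
    best=min((minimize(f,np.array([p0[0],p0[1],a/5]),method="Nelder-Mead",options=dict(initial_simplex=np.array([p0[0],p0[1],a/5])+np.vstack([np.zeros(3),np.diag([.02,.02,.03])]),xatol=1e-4,fatol=.1)) for a in p0[2]),key=lambda r:r.fun)
    return best.x*[1,1,5],best.fun
E
cat > m1.py <<'E'
from fit import *
import pickle
C=pickle.load(open("c0.pkl","rb"))
M={t:[(C[n],(manip.regions_of(n,t)[0]["pixels"]).astype(float)) for n in("scene","top")] for t in("cabinet","door")}
g=lambda uv,z:atz(C["top"],[uv],z)[0][:2]
pc=g((363,252),.215); pd=g((183,252),.2)
print("init",pc,pd)
c=fit(M["cabinet"],CAB,0,[*pc,(-.1,.15)]);print("cab",c)
d=fit(M["door"],DOOR,.008,[*pd,(-.1,.1)]);print("door",d)
for n,uv in(("jar",(433,245)),("mug",(131,250)),("beaker",(186,156))): print(n,g(uv,0))
hinge=place(np.array([[.082,.070,.170],[.082,.070,.055]]),c[0]);print("hinge",hinge)
tiles=[]
for n,p,parts,z in(("top",c[0],CAB,0),("scene",c[0],CAB,0),("top",d[0],DOOR,.008),("scene",d[0],DOOR,.008)):
    ce=proj(C[n],place(np.array([[.06,0,.1]]),p,z))[0].astype(int)
    if parts is CAB: ce=proj(C[n],place(np.array([[.04,.04,.12]]),p,z))[0].astype(int)
    x,y=ce-[50,37]; t=cv2.resize(C[n]["img"][y:y+75,x:x+100,::-1],(400,300),interpolation=cv2.INTER_CUBIC)
    t=np.clip(t.astype(float)*1.6,0,255).astype(np.uint8)
    for P in parts[:2]:
        h=(cv2.convexHull(proj(C[n],place(P,p,z)).astype(np.float32))+.5-[x,y])*4
        cv2.polylines(t,[h.astype(np.int32)],True,(0,0,255),1)
    if parts is CAB:
        for q in proj(C[n],hinge): cv2.drawMarker(t,tuple(((q+.5-[x,y])*4).astype(int).tolist()),(0,255,0),0,9)
    print(n,x,y); tiles.append(t)
cv2.imwrite("pics/fit1.png",np.vstack([np.hstack(tiles[:2]),np.hstack(tiles[2:])]))
E
python3 m1.py
```

```text
init [ 0.42891612 -0.16347703] [0.44178074 0.26896072]
cab (array([ 0.43202757, -0.16393141,  0.19993968]), np.float64(657.3960784313725))
door (array([0.44528583, 0.27722418, 0.09408172]), np.float64(372.964705882353))
jar [ 0.47179506 -0.39398144]
mug [0.47878485 0.44794137]
beaker [0.74863575 0.29838656]
hinge [[ 0.4984913  -0.07903988  0.17      ]
 [ 0.4984913  -0.07903988  0.055     ]]
top 288 207
scene 163 180
top 134 195
scene 273 117
```

View pics/fit1.png

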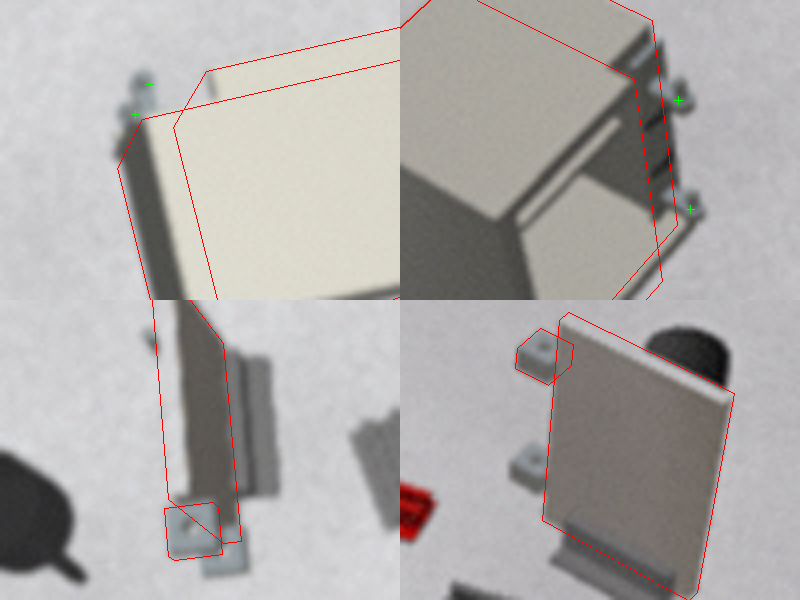

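The crop confirms it: the larger grey stand holds the door, and the small grey and red ones are decoys. The mask fit is only roughly right: the cabinet overlay is off by about 3 px at the roof notch (top px 340,225). I'll refine both poses with edges (RAPiD-style).

```bash
cat > edge.py <<'E'
from fit import *
from scipy.optimize import least_squares
from scipy.ndimage import map_coordinates
def T(P,q,z):  # q: x,y,yaw[,roll about body x]
    P=np.atleast_2d(P)
    if len(q)>3: P=P@R.from_euler('x',q[3]).as_matrix().T
    return place(P,q,z)
def track(views,q,z,ws=(7,5,3,3,2.5),free=None):
    """views: list of (cap, [(A,B) segments mm])"""
    q=np.array(q,float)
    for w in ws:
        A=[]
        for c,segs in views:
            g=cv2.GaussianBlur(c["img"].astype(np.float32),(0,0),.7)
            for a,b in segs:
                t=np.linspace(.06,.94,25)[:,None]; X=(np.array(a)*(1-t)+np.array(b)*t)/1000
                p=proj(c,T(X,q,z)); d=p[-1]-p[0]; n=np.array([-d[1],d[0]])/np.linalg.norm(d)
                s=np.arange(-w,w+.01,.25); pts=p[:,None]+s[None,:,None]*n
                pr=np.stack([map_coordinates(g[:,:,k],[pts[...,1],pts[...,0]],order=1) for k in range(3)],-1)
                pr=pr.mean(0) if False else pr
                gr=np.abs(np.gradient(pr,axis=1)).sum(-1); i=gr.argmax(1); st=gr.max(1)
                ok=(st>1.5)&(i>0)&(i<len(s)-1)
                A.append((c,X[ok],(p+s[i][:,None]*n)[ok],n))
        f=lambda q:np.concatenate([((proj(c,T(X,q,z))-m)@n) if len(X) else [] for c,X,m,n in A])
        r=least_squares(f,q,loss="soft_l1",f_scale=.5); q=r.x
    return q,[ (len(X),round(float(np.median((proj(c,T(X,q,z))-m)@n)),2)) for c,X,m,n in A if len(X)]
E
cat > m2.py <<'E'
from edge import *
import pickle
C=pickle.load(open("c0.pkl","rb")); S,P=C["scene"],C["top"]
K=np.array([[55,85,215],[75,40,215],[75,-85,215],[-75,-85,215],[-75,85,215]])/1000
tp=np.array([[146/4+288,118/4+207],[206/4+288,73/4+207],[390.8,215.5],[405.6,273.9],[336.6,289.4]])-.5
r=least_squares(lambda q:(proj(P,T(K,q,0))-tp).ravel(),[.43,-.164,.2],loss="soft_l1"); print("kp",r.x,np.round(r.fun,1))
tz=215
seg_t=[((55,85,tz),(55,40,tz)),((75,40,tz),(75,-85,tz)),((75,-85,tz),(-75,-85,tz)),((-75,-85,tz),(-75,85,tz)),((-75,85,tz),(55,85,tz))]
seg_s=[((75,40,tz),(75,-85,tz)),((75,-85,tz),(-75,-85,tz)),((-75,-85,tz),(-75,85,tz)),((75,-85,0),(75,-85,tz)),((75,-85,0),(-75,-85,0))]
c,res=track([(P,seg_t),(S,seg_s)],r.x,0);print("cab",c,res)
print("cab top only",track([(P,seg_t)],c,0)); print("scene only",track([(S,seg_s)],c,0))
ds=[((14,-6,205),(155,-6,205)),((155,-6,60),(155,-6,205)),((14,-6,60),(14,-6,205)),((14,6,205),(155,6,205)),((155,6,205),(155,6,100)),((-15,-15,170),(15,-15,170)),((-15,-15,150),(15,-15,150))]
dt=[((14,-6,205),(155,-6,205)),((-15,-15,170),(15,-15,170)),((-15,-15,170),(-15,15,170)),((-15,15,170),(14,15,170)),((155,-6,205),(155,-6,60))]
d,res=track([(P,dt),(S,ds)],[.445,.277,.094,0],.008,ws=(5,4,3,2.5,2));print("door",d,res)
pickle.dump((c,d),open("pose.pkl","wb"))
print("hinge",T(np.array([.082,.07,.17]),c,0))
tiles=[]
for n,p,parts,z,o in(("top",c,CAB,0,(.04,.04,.12)),("scene",c,CAB,0,(.04,.04,.12)),("top",d,DOOR,.008,(.06,0,.1)),("scene",d,DOOR,.008,(.06,0,.1))):
    x,y=proj(C[n],T(np.array([o]),p,z))[0].astype(int)-[50,37]
    t=cv2.resize(C[n]["img"][y:y+75,x:x+100,::-1],(400,300),interpolation=cv2.INTER_CUBIC)
    t=np.clip(t.astype(float)*1.6,0,255).astype(np.uint8)
    for Q in parts[:3] if parts is DOOR else parts[:2]:
        h=(cv2.convexHull(proj(C[n],T(Q,p,z)).astype(np.float32))+.5-[x,y])*4
        cv2.polylines(t,[h.astype(np.int32)],True,(0,0,255),1)
    if parts is CAB:
      for zz in(.17,.188,.055,.073):
        for yy,col in((.062,(255,0,0)),(.07,(0,200,0)),(.078,(0,0,255))):
          q=proj(C[n],T(np.array([.082,yy,zz]),p,z))[0]; cv2.circle(t,tuple(((q+.5-[x,y])*4).astype(int).tolist()),1,col,-1)
    tiles.append(t)
cv2.imwrite("pics/fit2.png",np.vstack([np.hstack(tiles[:2]),np.hstack(tiles[2:])]))
E
python3 m2.py
```

```text
kp [ 0.43131474 -0.16416201  0.18378905] [-0.6  0.   0.7 -0.5 -0.4 -1.3  0.7  1.1 -0.3  0.5]
cab [ 0.43264423 -0.1636471   0.19601603] [(22, 0.51), (6, -0.03), (23, -0.23), (25, -0.23), (25, -0.52), (25, 0.83), (25, 0.46), (12, -3.17), (25, -1.65)]
cab top only (array([ 0.43311586, -0.16438932,  0.18486182]), [(22, 0.01), (4, -0.06), (25, 0.03), (25, -0.01)])
scene only (array([ 0.43091865, -0.15971035,  0.24098086]), [(25, -0.35), (12, 1.6), (25, 0.14), (23, -0.26), (24, -0.3)])
door [0.44494    0.27763292 0.09198855 0.00617798] [(25, 0.1), (25, -0.27), (25, 0.73), (25, -0.03), (25, 0.21), (21, -0.23), (22, -1.54), (25, -0.01), (14, 0.06), (25, -0.2), (23, -0.01), (25, 0.23)]
hinge [[ 0.49944053 -0.079017    0.17      ]]
```

View pics/fit2.png

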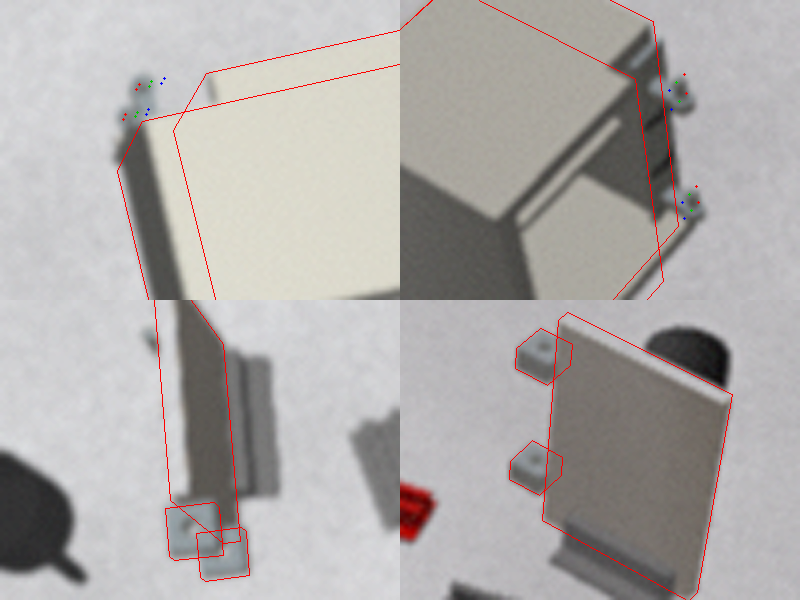

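```bash
cat >> h.py <<'E'
def goal(xyz,yaw,tilt=0):
    s=manip.read_state(); M=R.from_euler('xyz',s["orientation"]); G=R.from_euler('xyz',[np.pi,0,yaw])
    print("shift",np.round(M.inv().apply(np.array(xyz)-s["tool_pos"]),4),"turn",np.round((M.inv()*G).as_rotvec(),4))
def st():
    s=manip.read_state();print("t",round(s["clock"],2),"pos",np.round(s["tool_pos"],4),"rpy",np.round(s["orientation"],4),"F",np.round(s["force"],1),"T",np.round(s["wrist_torque"],2),"gap",round(s["finger_gap"],3),"grip",round(s["grip_force"],1)); return s
E
python3 - <<'E'
from edge import *
import pickle
c,d=pickle.load(open("pose.pkl","rb"))
g=T(np.array([.080,0,.205]),d,.008)[0];print(g)
goal([g[0],g[1],.30],d[2]+np.pi);goal([g[0],g[1],.183],d[2]+np.pi)
E
```

```text
[0.5247181  0.2837205  0.21299609]
shift [-0.364  -0.1524 -0.0854] turn [-0.      0.     -0.5107]
shift [-0.364  -0.1524  0.0316] turn [-0.      0.     -0.5107]
```

Request:
play_rows --steps '[[0,[-0.02,-0.01,-0.03],[0,0,-0.06]],[0,[-0.055,-0.025,-0.055],[0,0,-0.13]],[0,[-0.095,-0.042,-0.075],[0,0,-0.2]],[0,[-0.14,-0.06,-0.085],[0,0,-0.27]],[0,[-0.185,-0.08,-0.085],[0,0,-0.34]],[0,[-0.23,-0.1,-0.085],[0,0,-0.41]],[0,[-0.275,-0.118,-0.085],[0,0,-0.47]],[0,[-0.31,-0.132,-0.085],[0,0,-0.511]]]' --grip_force 25

```text
clock: 1.7
tool_pos: [0.4852, 0.3222, 0.2999]
orientation: [-3.142, 0.001, -3.048]
force: [0.3, 1.1, -0.1]
finger_gap: 0.999
grip_force: 0.0
```

Request:
play_rows --steps '[[0,[0,0,0],[0,0,0]],[0,[0,0,0],[0,0,0]],[0,[0,0,0],[0,0,0]],[0,[0,0,0],[0,0,0]],[0,[0,0,0],[0,0,0]],[0,[0,0,0],[0,0,0]],[0,[0,0,0],[0,0,0]],[0,[0,0,0],[0,0,0]]]'

```text
clock: 2.5
tool_pos: [0.4836, 0.3245, 0.2996]
orientation: [3.142, 0.0, -3.049]
force: [-0.0, 0.3, 0.0]
finger_gap: 0.999
grip_force: 0.0
```

```bash
python3 - <<'E'
from h import *
st()
goal([.5247,.2837,.30],3.2336);goal([.5247,.2837,.183],3.2336)
E
```

```text
t 2.5 pos [0.4836 0.3245 0.2996] rpy [ 3.1416e+00  1.0000e-04 -3.0491e+00] F [-0.   0.3  0. ] T [0.04 0.07 0.03] gap 0.999 grip 0.0
shift [-0.0372 -0.0445 -0.0004] turn [0.     0.0001 0.0005]
shift [-0.0372 -0.0445  0.1166] turn [0.     0.0001 0.0005]
```

Request:
play_rows --steps '[[0,[-0.018,-0.022,0],[0,0,0]],[0,[-0.037,-0.0445,0],[0,0,0]],[0,[-0.037,-0.0445,0.02],[0,0,0]],[0,[-0.037,-0.0445,0.05],[0,0,0]],[0,[-0.037,-0.0445,0.08],[0,0,0]],[0,[-0.037,-0.0445,0.1],[0,0,0]],[0,[-0.037,-0.0445,0.116],[0,0,0]],[0,[-0.037,-0.0445,0.116],[0,0,0]]]'

```text
clock: 3.3
tool_pos: [0.5233, 0.2827, 0.1813]
orientation: [-3.14, -0.004, -3.049]
force: [-0.2, 0.0, 0.2]
finger_gap: 0.997
grip_force: 0.0
```

Request:
play_rows --steps '[[0.4,[0,0,0],[0,0,0]],[0.7,[0,0,0],[0,0,0]],[1,[0,0,0],[0,0,0]],[1,[0,0,0],[0,0,0]],[1,[0,0,0],[0,0,0]],[1,[0,0,0],[0,0,0]],[1,[0,0,0],[0,0,0]],[1,[0,0,0],[0,0,0]]]' --grip_force 25

```text
clock: 4.1
tool_pos: [0.5246, 0.2834, 0.1836]
orientation: [3.142, -0.0, -3.049]
force: [0.2, -0.5, -0.4]
finger_gap: 0.323
grip_force: 0.0
```

Request:
play_rows --steps '[[1,[0,0,0],[0,0,0]],[1,[0,0,0],[0,0,0]],[1,[0,0,0],[0,0,0]],[1,[0,0,0],[0,0,0]],[1,[0,0,0],[0,0,0]],[1,[0,0,0],[0,0,0]],[1,[0,0,0],[0,0,0]],[1,[0,0,0],[0,0,0]]]' --grip_force 40

```text
clock: 4.9
tool_pos: [0.5246, 0.2833, 0.1836]
orientation: [-3.141, -0.0, -3.049]
force: [1.0, -0.9, -0.7]
finger_gap: 0.126
grip_force: 40.0
```

Request:
play_rows --steps '[[1,[0,0,-0.005],[0,0,0]],[1,[0,0,-0.015],[0,0,0]],[1,[0,0,-0.03],[0,0,0]],[1,[0,0,-0.045],[0,0,0]],[1,[0,0,-0.06],[0,0,0]],[1,[0,0,-0.072],[0,0,0]],[1,[0,0,-0.08],[0,0,0]],[1,[0,0,-0.08],[0,0,0]]]'

```text
clock: 5.7
tool_pos: [0.5252, 0.2838, 0.2651]
orientation: [3.141, 0.002, -3.049]
force: [0.9, 0.6, -3.8]
finger_gap: 0.13
grip_force: 40.0
```

```bash
cat > m3.py <<'E'
from edge import *
import pickle
C={n:manip.capture(n) for n in("scene","top")}; S,P=C["scene"],C["top"]
pickle.dump(C,open("c1.pkl","wb"));st()
c,d=pickle.load(open("pose.pkl","rb"))
c,_=track([(P,[((55,85,215),(55,40,215)),((75,40,215),(75,-85,215)),((75,-85,215),(-75,-85,215)),((-75,-85,215),(-75,85,215))])],[.433,-.1644,.185],0,ws=(3,2.5,2));print("cab top",c)
# hinge crop from first pictures (both cams), 12x
C0=pickle.load(open("c0.pkl","rb")); tiles=[]
for n in("top","scene"):
    x,y=proj(C0[n],T(np.array([.082,.075,.12]),c,0))[0].astype(int)-[16,20]
    t=np.clip(cv2.resize(C0[n]["img"][y:y+40,x:x+32,::-1],(400,500),interpolation=cv2.INTER_CUBIC)*1.6,0,255).astype(np.uint8);print(n,x,y);tiles.append(t)
cv2.imwrite("pics/hinge.png",np.hstack(tiles))
E
python3 m3.py
```

```text
t 5.8 pos [0.5245 0.2833 0.2634] rpy [-3.1415e+00 -3.0000e-04 -3.0493e+00] F [-0.1 -0.3 -4. ] T [0.02 0.04 0.  ] gap 0.129 grip 40.0
cab top [ 0.44449226 -0.23284345  0.15879791]
top 332 204
scene 201 214
```

View pics/hinge.png

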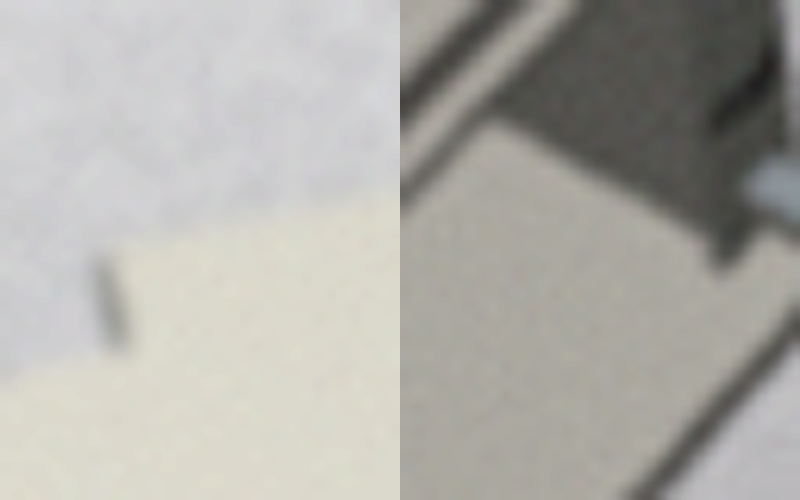

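The crop missed the hinges: the arm now hides the cabinet in the top view, which spoiled the refit. I'll redo it from the first pictures, using the good top-only fit.

```bash
python3 - <<'E'
from edge import *
import pickle
C0=pickle.load(open("c0.pkl","rb")); c=np.array([.43312,-.16439,.18486]); pickle.dump(c,open("cab.pkl","wb")); tiles=[]
for n in("top","scene"):
    x,y=proj(C0[n],T(np.array([.082,.073,.12]),c,0))[0].astype(int)-[16,22]
    t=np.clip(cv2.resize(C0[n]["img"][y:y+44,x:x+32,::-1],(400,550),interpolation=cv2.INTER_CUBIC)*1.6,0,255).astype(np.uint8);print(n,x,y)
    for zz in(.17,.188,.055,.073):
        for yy,col in((.062,(255,0,0)),(.07,(0,200,0)),(.078,(0,0,255))):
          q=proj(C0[n],T(np.array([.082,yy,zz]),c,0))[0];q=(q+.5-[x,y])*12.5; cv2.circle(t,tuple(q.astype(int).tolist()),2,col,-1); print(yy,zz,np.round(q))
    tiles.append(t)
cv2.imwrite("pics/hinge2.png",np.hstack(tiles))
E
```

```text
top 306 208
0.062 0.17 [288. 230.]
0.07 0.17 [249. 239.]
0.078 0.17 [210. 247.]
0.062 0.188 [296. 214.]
0.07 0.188 [257. 222.]
0.078 0.188 [217. 231.]
0.062 0.055 [240. 326.]
0.07 0.055 [204. 333.]
0.078 0.055 [168. 341.]
0.062 0.073 [247. 312.]
0.07 0.073 [211. 320.]
0.078 0.073 [174. 327.]
scene 218 195
0.062 0.17 [160. 162.]
0.07 0.17 [184. 136.]
0.078 0.17 [208. 112.]
0.062 0.188 [153. 103.]
0.07 0.188 [177.  78.]
0.078 0.188 [201.  53.]
0.062 0.055 [200. 502.]
0.07 0.055 [222. 477.]
0.078 0.055 [244. 453.]
0.062 0.073 [194. 452.]
0.07 0.073 [216. 427.]
0.078 0.073 [238. 403.]
```

View pics/hinge2.png

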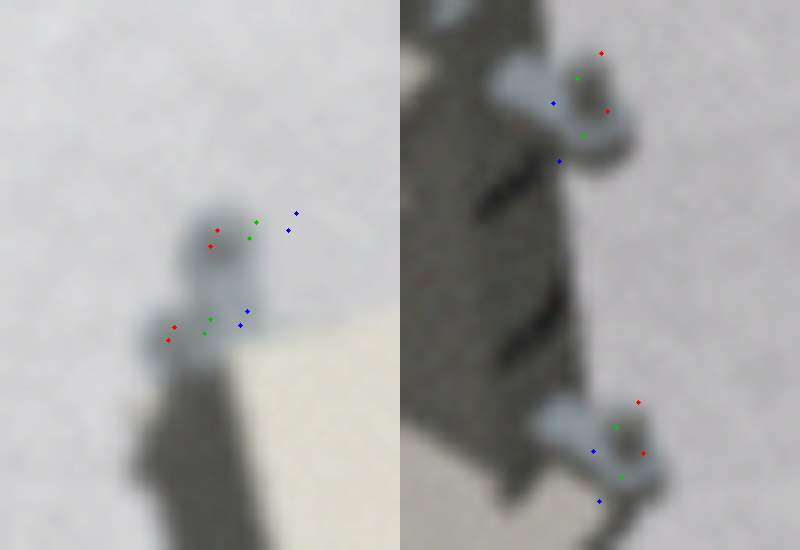

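The top view shows the upper bracket disc at crop (222,243). In the scene view the pintles stand at crop (590,60)–(597,120) and (630,408)–(636,458). Both views put the shift at about +5.5 mm (cabinet y ≈ 75.5). Now carry the door to a hover near the hinge.

```bash
python3 - <<'E'
from edge import *
import pickle
_,d=pickle.load(open("pose.pkl","rb")); c=pickle.load(open("cab.pkl","rb"))
H=T(np.array([.082,.0755,0]),c,0)[0];print("H",H)
rel=R.from_euler('z',-d[2]).apply(np.array([.5246,.2833,.1836])-[d[0],d[1],.008]);print("rel",rel)
for off in(.06,.0):
    g=H+R.from_euler('z',c[2]).apply(rel+[0,off,0]);print(g); goal([g[0],g[1],.2634],c[2]+np.pi)
E
```

```text
H [ 0.49984531 -0.07510404  0.        ]
rel [ 0.07984377 -0.00167436  0.1756    ]
[ 0.56760793 -0.00309615  0.1756    ]
shift [-0.0166 -0.2892 -0.    ] turn [-0.0001 -0.0003 -0.0926]
[ 0.57863646 -0.06207387  0.1756    ]
shift [-0.0221 -0.3489 -0.    ] turn [-0.0001 -0.0003 -0.0926]
```

Request:
play_rows --steps '[[1,[-0.001,-0.012,0],[0,0,0]],[1,[-0.003,-0.036,0],[0,0,-0.01]],[1,[-0.005,-0.07,0],[0,0,-0.02]],[1,[-0.007,-0.105,0],[0,0,-0.035]],[1,[-0.009,-0.14,0],[0,0,-0.05]],[1,[-0.011,-0.175,0],[0,0,-0.065]],[1,[-0.013,-0.21,0],[0,0,-0.08]],[1,[-0.015,-0.24,0],[0,0,-0.0926]]]'

```text
clock: 6.6
tool_pos: [0.5611, 0.0432, 0.2629]
orientation: [-3.141, -0.001, -2.957]
force: [0.7, 0.3, -3.7]
finger_gap: 0.126
grip_force: 40.0
```

```bash
python3 - <<'E'
from h import *
st(); goal([.5786,-.0621,.2634],3.32645)
E
```

```text
t 6.6 pos [0.5611 0.0432 0.2629] rpy [-3.1412e+00 -1.4000e-03 -2.9567e+00] F [ 0.7  0.3 -3.7] T [ 0.03 -0.05 -0.05] gap 0.126 grip 40.0
shift [ 0.0022 -0.1068 -0.0005] turn [-0.0004 -0.0014  0.    ]
```

Request:
play_rows --steps '[[1,[0.001,-0.025,0],[0,0,0]],[1,[0.002,-0.05,0],[0,0,0]],[1,[0.002,-0.075,0],[0,0,0]],[1,[0.003,-0.095,0],[0,0,0]],[1,[0.003,-0.109,0],[0,0,0]],[1,[0.003,-0.109,0],[0,0,0]],[1,[0.003,-0.109,0],[0,0,0]],[1,[0.003,-0.109,0],[0,0,0]]]'

```text
clock: 7.4
tool_pos: [0.5785, -0.0612, 0.2634]
orientation: [3.141, -0.0, -2.956]
force: [0.7, -0.1, -3.6]
finger_gap: 0.126
grip_force: 40.0
```

```bash
cat > m4.py <<'E'
import sys,pickle
from edge import *
import edge
tag=sys.argv[1]; s=st()
C={n:manip.capture(n) for n in("scene","top")}; S,P=C["scene"],C["top"]
c=pickle.load(open("cab.pkl","rb")); H=T(np.array([.082,.0755,0]),c,0)[0]
rel=np.array([.0798,-.0017,.1756]); yaw=s["orientation"][2]-np.pi
o=s["tool_pos"]-R.from_euler('z',yaw).apply(rel); z=o[2]
yaw=(yaw+np.pi)%(2*np.pi)-np.pi
# q: x y yaw roll pitch ; z fixed
def T2(X,q,z): return R.from_euler('xyz',[q[3],q[4],q[2]]).apply(np.atleast_2d(X))+[q[0],q[1],z]
edge.T=T2
ss=[((155,-6,5),(155,-6,160)),((14,-6,5),(14,-6,140)),((14,-6,0),(155,-6,0)),((155,6,5),(155,6,150)),((-15,-15,170),(15,-15,170)),((-15,-15,150),(15,-15,150)),((-15,-15,150),(-15,-15,170)),((15,-15,150),(15,-15,170)),((-15,-15,35),(15,-15,35)),((-15,-15,55),(15,-15,55)),((-15,15,170),(-15,-15,170)),((-15,15,55),(-15,-15,55)),((-15,-15,35),(-15,-15,55))]
tt=[((-15,-15,170),(15,-15,170)),((-15,-15,170),(-15,15,170)),((-15,15,170),(14,15,170))]
q0=[o[0],o[1],yaw,0,0]
q,res=track([(S,ss),(P,tt)],q0,z,ws=(5,4,3,2,2)); print("pred",np.round(q0,4),"z",round(z,4)); print("fit ",np.round(q,4),res)
m=T2([[0,0,.15],[0,0,.035]],q,z);Hm=m[:,:2]-H[:2]
print("mouth - hinge in cabinet axes (mm)",np.round(Hm@np.array([[np.cos(c[2]),-np.sin(c[2])],[np.sin(c[2]),np.cos(c[2])]])*1000,1))
tiles=[]
for n in("scene","top"):
    x,y=proj(C[n],T2([.05,0,.1],q,z))[0].astype(int)-[50,60]; y=max(y,0)
    t=np.clip(cv2.resize(C[n]["img"][y:y+150,x:x+100,::-1],(400,600),interpolation=cv2.INTER_CUBIC)*1.6,0,255).astype(np.uint8)
    for Q in DOOR[:3]:
        h=(cv2.convexHull(proj(C[n],T2(Q,q,z)).astype(np.float32))+.5-[x,y])*4; cv2.polylines(t,[h.astype(np.int32)],True,(0,0,255),1)
    for zz in(.17,.188,.055,.073):
        u=(proj(C[n],[H[0],H[1],zz])[0]+.5-[x,y])*4; cv2.circle(t,tuple(u.astype(int).tolist()),2,(0,255,0),-1)
    tiles.append(t)
cv2.imwrite(f"pics/{tag}.png",np.hstack(tiles))
E
python3 m4.py hov1
```

```text
t 7.4 pos [ 0.5785 -0.0612  0.2634] rpy [ 3.1411e+00 -4.0000e-04 -2.9563e+00] F [ 0.7 -0.1 -3.6] T [0.08 0.01 0.03] gap 0.126 grip 40.0
pred [ 0.4998 -0.0742  0.1853  0.      0.    ] z 0.0878
fit  [ 0.5016 -0.0757  0.1909 -0.0201 -0.0321] [(7, -1.75), (25, -0.12), (25, -0.07), (25, -0.27), (2, -1.67), (22, -0.16), (25, -0.32), (7, 0.95), (21, 0.07), (25, -0.23), (22, -0.39), (25, -0.16), (7, -1.37), (9, -0.22), (7, 0.77)]
mouth - hinge in cabinet axes (mm) [[-3.3  2.1]
 [ 0.4 -0.2]]
```

View pics/hov1.png

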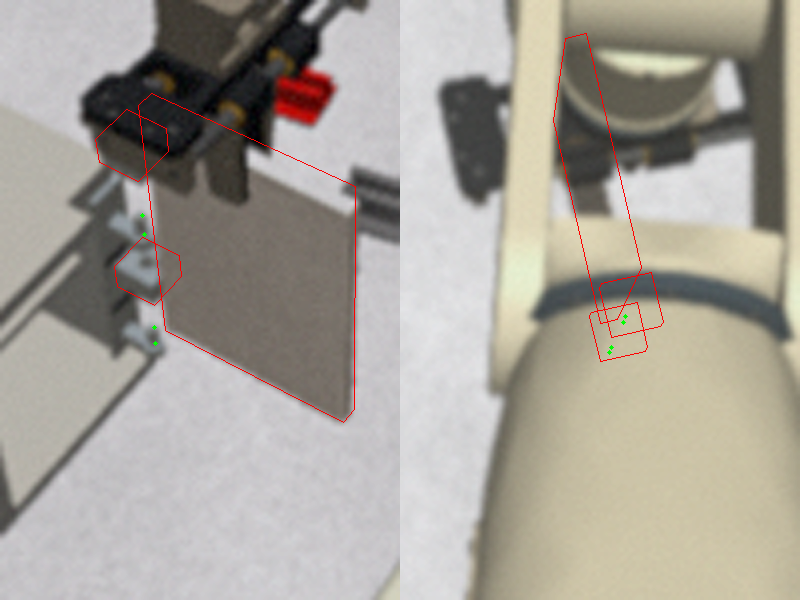

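The top view is blocked by the arm, and the gripper hides the upper socket from the scene camera. I'll refit using only the edges visible from the scene camera (panel and lower socket).

```bash
cat > m5.py <<'E'
import sys,pickle
from edge import *
import edge
s=st(); S=manip.capture("scene")
c=pickle.load(open("cab.pkl","rb")); H=T(np.array([.082,.0755,0]),c,0)[0]; Rc=R.from_euler('z',c[2])
rel=np.array([.0798,-.0017,.1756]); yaw=(s["orientation"][2])%(2*np.pi)-np.pi
o=s["tool_pos"]-R.from_euler('z',yaw).apply(rel); z=o[2]
ss=[((155,-6,5),(155,-6,160)),((14,-6,60),(14,-6,110)),((14,-6,5),(14,-6,30)),((14,-6,0),(155,-6,0)),((155,6,5),(155,6,150)),((-15,-15,35),(15,-15,35)),((-15,-15,55),(15,-15,55)),((-15,15,55),(-15,-15,55)),((-15,-15,35),(-15,-15,55)),((15,-15,35),(15,-15,55))]
for name,f in(("yaw only",lambda q:[0,0,q[2]]),("roll/pitch",lambda q:[q[3],q[4],q[2]])):
    def T2(X,q,z): return R.from_euler('xyz',f(q)).apply(np.atleast_2d(X))+[q[0],q[1],z]
    edge.T=T2
    q,res=track([(S,ss)],[o[0],o[1],yaw,0,0],z,ws=(4,3,2,2,2)); 
    print(name,"pred",np.round([*o,yaw],4),"fit",np.round(q,4),res)
    print(" mouths-hinge cab axes mm",np.round(Rc.inv().apply(T2([[0,0,.15],[0,0,.035]],q,z)-H)*1000,1)[:,:2].tolist())
print(" pred mouth-hinge",np.round(Rc.inv().apply(o-H)*1000,1))
E
python3 m5.py
```

```text
t 7.5 pos [ 0.5786 -0.0611  0.2636] rpy [ 3.1414e+00 -1.0000e-04 -2.9558e+00] F [ 0.5  0.2 -4.3] T [ 0.01  0.02 -0.02] gap 0.125 grip 40.0
yaw only pred [ 0.4999 -0.0741  0.088   0.1857] fit [ 0.5003 -0.0743  0.1863  0.      0.    ] [(6, -1.68), (20, 0.01), (25, 0.01), (25, 0.05), (25, 0.45), (19, -0.03), (25, -0.28), (25, -0.49), (9, -0.98), (11, -1.5)]
 mouths-hinge cab axes mm [[0.6, 0.8], [0.6, 0.8]]
roll/pitch pred [ 0.4999 -0.0741  0.088   0.1857] fit [ 0.4987 -0.074   0.2134  0.0191  0.0431] [(25, -0.76), (19, 0.34), (25, 0.04), (25, -0.04), (17, 1.4), (19, 0.03), (25, 0.01), (25, -0.59), (9, -0.94), (7, -1.17)]
 mouths-hinge cab axes mm [[5.6, -1.4], [0.6, 0.7]]
 pred mouth-hinge [ 0.2  1.  88. ]
```

Kinematics and vision agree to 0.5 mm. I'll correct by 1 mm and lower to about 10 mm above the pintle tips.

Request:
play_rows --steps '[[1,[0.0004,-0.001,0.003],[0,0,0]],[1,[0.0004,-0.001,0.01],[0,0,0]],[1,[0.0004,-0.001,0.018],[0,0,0]],[1,[0.0004,-0.001,0.026],[0,0,0]],[1,[0.0004,-0.001,0.034],[0,0,0]],[1,[0.0004,-0.001,0.04],[0,0,0]],[1,[0.0004,-0.001,0.04],[0,0,0]],[1,[0.0004,-0.001,0.04],[0,0,0]]]'

```text
clock: 8.35
tool_pos: [0.5786, -0.063, 0.2235]
orientation: [3.142, -0.0, -2.957]
force: [0.3, 0.2, -2.5]
finger_gap: 0.127
grip_force: 40.0
```

```bash
python3 m5.py
```

```text
t 8.35 pos [ 0.5786 -0.063   0.2235] rpy [ 3.1416e+00 -2.0000e-04 -2.9568e+00] F [ 0.3  0.2 -2.5] T [-0.   -0.02 -0.03] gap 0.127 grip 40.0
yaw only pred [ 0.4998 -0.0759  0.0479  0.1848] fit [ 0.5012 -0.0757  0.191   0.      0.    ] [(20, -1.4), (24, 0.02), (25, 0.01), (25, 0.0), (25, 0.98), (23, 0.23), (25, -0.52), (19, -0.51), (16, -0.23), (22, -0.49)]
 mouths-hinge cab axes mm [[1.3, -0.8], [1.3, -0.8]]
roll/pitch pred [ 0.4998 -0.0759  0.0479  0.1848] fit [ 0.498  -0.0746  0.2078  0.0355  0.055 ] [(25, -0.72), (24, 0.29), (23, 0.32), (25, -0.24), (18, 1.31), (23, 0.01), (25, -0.24), (21, -0.33), (16, -0.57), (21, -0.69)]
 mouths-hinge cab axes mm [[6.6, -4.3], [0.2, -0.4]]
 pred mouth-hinge [-0.2 -0.8 47.9]
```

Request:
play_rows --steps '[[1,[0,0.0007,0.003],[0,0,0]],[1,[0,0.0007,0.006],[0,0,0]],[1,[0,0.0007,0.008],[0,0,0]],[1,[0,0.0007,0.0095],[0,0,0]],[1,[0,0.0007,0.0105],[0,0,0]],[1,[0,0.0007,0.0115],[0,0,0]],[1,[0,0.0007,0.0125],[0,0,0]],[1,[0,0.0007,0.013],[0,0,0]]]'

```text
clock: 9.2
tool_pos: [0.5783, -0.0622, 0.2105]
orientation: [3.141, -0.0, -2.957]
force: [-1.2, 0.2, -3.2]
finger_gap: 0.129
grip_force: 40.0
```

```bash
python3 -c "
from h import *
st()"
```

```text
t 9.2 pos [ 0.5783 -0.0622  0.2105] rpy [ 3.1415e+00 -3.0000e-04 -2.9568e+00] F [-1.2  0.2 -3.2] T [ 0.11  0.23 -0.08] gap 0.129 grip 40.0
```

Mouths are 3 mm below the tips with no vertical load, so both sockets have found their pintles. Continue gently.

Request:
play_rows --steps '[[1,[0,0,0.0007],[0,0,0]],[1,[0,0,0.0014],[0,0,0]],[1,[0,0,0.002],[0,0,0]],[1,[0,0,0.0026],[0,0,0]],[1,[0,0,0.0032],[0,0,0]],[1,[0,0,0.0038],[0,0,0]],[1,[0,0,0.0044],[0,0,0]],[1,[0,0,0.0044],[0,0,0]]]'

```text
clock: 10.0
tool_pos: [0.5779, -0.0622, 0.2058]
orientation: [3.141, -0.001, -2.957]
force: [-3.9, 0.6, -2.0]
finger_gap: 0.129
grip_force: 40.0
```

```bash
python3 -c "
from h import *
st()"
```

```text
t 10.0 pos [ 0.5779 -0.0622  0.2058] rpy [ 3.1412e+00 -1.2000e-03 -2.9568e+00] F [-3.9  0.6 -2. ] T [ 0.14  1.06 -0.09] gap 0.129 grip 40.0
```

Side force −3.9 N in x: the sockets sit about 0.8 mm too far out. Ease over and keep lowering.

Request:
play_rows --steps '[[1,[0.0004,-0.0001,0],[0,0,0]],[1,[0.0009,-0.0002,0],[0,0,0]],[1,[0.0009,-0.0002,0.0008],[0,0,0]],[1,[0.0009,-0.0002,0.0016],[0,0,0]],[1,[0.0009,-0.0002,0.0024],[0,0,0]],[1,[0.0009,-0.0002,0.0032],[0,0,0]],[1,[0.0009,-0.0002,0.004],[0,0,0]],[1,[0.0009,-0.0002,0.004],[0,0,0]]]'

```text
clock: 10.8
tool_pos: [0.5776, -0.0626, 0.202]
orientation: [3.142, 0.0, -2.957]
force: [-2.5, 0.8, -2.4]
finger_gap: 0.125
grip_force: 40.0
```

```bash
python3 -c "
from h import *
st()"
```

```text
t 10.8 pos [ 0.5776 -0.0626  0.202 ] rpy [ 3.1416  0.     -2.9568] F [-2.5  0.8 -2.4] T [ 0.33  0.72 -0.13] gap 0.125 grip 40.0
```

Request:
play_rows --steps '[[1,[0.0003,-0.0001,0.0004],[0,0,0]],[1,[0.0006,-0.0002,0.001],[0,0,0]],[1,[0.0006,-0.0002,0.0018],[0,0,0]],[1,[0.0006,-0.0002,0.0026],[0,0,0]],[1,[0.0006,-0.0002,0.0034],[0,0,0]],[1,[0.0006,-0.0002,0.004],[0,0,0]],[1,[0.0006,-0.0002,0.0046],[0,0,0]],[1,[0.0006,-0.0002,0.005],[0,0,0]]]'

```text
clock: 11.6
tool_pos: [0.5771, -0.0629, 0.1971]
orientation: [-3.141, 0.0, -2.957]
force: [-0.9, 1.0, -2.8]
finger_gap: 0.129
grip_force: 40.0
```

```bash
python3 -c "
from h import *
st()"
```

```text
t 11.6 pos [ 0.5771 -0.0629  0.1971] rpy [-3.1415e+00  1.0000e-04 -2.9567e+00] F [-0.9  1.  -2.8] T [ 0.23  0.3  -0.1 ] gap 0.129 grip 40.0
```

Request:
play_rows --steps '[[1,[0.0001,0,0.0003],[0,0,0]],[1,[0.0001,0,0.0006],[0,0,0]],[1,[0.0001,0,0.0009],[0,0,0]],[1,[0.0001,0,0.0012],[0,0,0]],[1,[0.0001,0,0.0015],[0,0,0]],[1,[0.0001,0,0.0018],[0,0,0]],[1,[0.0001,0,0.002],[0,0,0]],[1,[0.0001,0,0.002],[0,0,0]]]'

```text
clock: 12.4
tool_pos: [0.577, -0.0629, 0.1953]
orientation: [-3.142, 0.0, -2.957]
force: [-0.9, 0.7, -1.6]
finger_gap: 0.128
grip_force: 40.0
```

```bash
python3 -c "
from h import *
st()"
```

```text
t 12.4 pos [ 0.577  -0.0629  0.1953] rpy [-3.1415e+00  2.0000e-04 -2.9568e+00] F [-0.9  0.7 -1.6] T [ 0.2   0.24 -0.05] gap 0.128 grip 40.0
```

Nearly seated (origin z ≈ 0.0197). Ease the grip so it settles, then open.

Request:
play_rows --steps '[[1,[0,0,0.0004],[0,0,0]],[1,[0,0,0.0006],[0,0,0]],[0.8,[0,0,0.0006],[0,0,0]],[0.5,[0,0,0.0006],[0,0,0]],[0,[0,0,0.0006],[0,0,0]],[0,[0,0,0.0006],[0,0,0]],[0,[0,0,0.0006],[0,0,0]],[0,[0,0,0.0006],[0,0,0]]]' --grip_force 8

```text
clock: 13.2
tool_pos: [0.5769, -0.0629, 0.1946]
orientation: [-3.142, -0.0, -2.957]
force: [-0.1, 0.6, -0.2]
finger_gap: 0.611
grip_force: 0.0
```

Request:
play_rows --steps '[[0,[0,0,0],[0,0,0]],[0,[0,0,0],[0,0,0]],[0,[0,0,0],[0,0,0]],[0,[0,0,-0.01],[0,0,0]],[0,[0,0,-0.03],[0,0,0]],[0,[0,0,-0.05],[0,0,0]],[0,[0,0,-0.065],[0,0,0]],[0,[0,0,-0.07],[0,0,0]]]'

```text
clock: 14.0
tool_pos: [0.5779, -0.063, 0.267]
orientation: [-3.141, 0.003, -2.957]
force: [-0.3, -0.7, -0.8]
finger_gap: 1.0
grip_force: 0.0
```

```bash
python3 - <<'E'
from h import *
import pickle
s=st(); S=manip.capture("scene"); save(S,"hung",(150,120,350,270),4)
c=pickle.load(open("cab.pkl","rb")); Rc=R.from_euler('z',c[2])
o=np.array([.577,-.0629,0])-Rc.apply([.0798,-.0017,0]); print("o",o); np.save("o.npy",o)
g=o+Rc.apply([.112,.048,0]); goal([g[0],g[1],.27],c[2]+np.pi)
E
```

```text
t 14.0 pos [ 0.5779 -0.063   0.267 ] rpy [-3.1407e+00  3.1000e-03 -2.9567e+00] F [-0.3 -0.7 -0.8] T [0.04 0.01 0.04] gap 1.0 grip 0.0
o [ 0.49824716 -0.07589692  0.        ]
shift [-0.0314  0.0499 -0.0031] turn [-0.0009  0.0029 -0.0001]
```

View pics/hung.png

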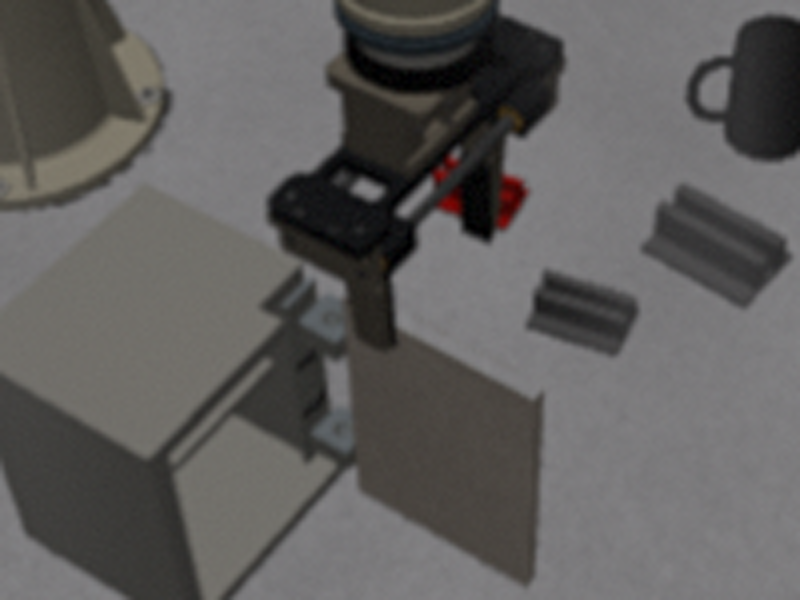

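The door sits on both pintles, with the socket blocks at crop (330,318) and (338,430), standing open. Next I move the closed fingers round to the front face.

Request:
play_rows --steps '[[1,[-0.005,0.01,0],[0,0,0]],[1,[-0.015,0.025,0],[0,0,0]],[1,[-0.025,0.04,0],[0,0,0]],[1,[-0.032,0.05,0],[0,0,0]],[1,[-0.032,0.05,0],[0,0,0]],[1,[-0.032,0.05,0],[0,0,0]],[1,[-0.032,0.05,0],[0,0,0]],[1,[-0.032,0.05,0],[0,0,0]]]'

```text
clock: 14.85
tool_pos: [0.599, -0.0084, 0.2646]
orientation: [-3.141, -0.0, -2.957]
force: [0.3, -0.6, 0.9]
finger_gap: 0.327
grip_force: 0.0
```

Request:
play_rows --steps '[[1,[0,0,0],[0,0,0]],[1,[0,0,0],[0,0,0]],[1,[0,0,0],[0,0,0]],[1,[0,0,0],[0,0,0]],[1,[0,0,0],[0,0,0]],[1,[0,0,0],[0,0,0]],[1,[0,0,0],[0,0,0]],[1,[0,0,0],[0,0,0]]]'

```text
clock: 15.65
tool_pos: [0.5992, -0.0079, 0.2646]
orientation: [3.142, -0.0, -2.957]
force: [0.0, -0.6, 0.3]
finger_gap: 0.003
grip_force: 0.0
```

Request:
play_rows --steps '[[1,[0,0,0.02],[0,0,0]],[1,[0,0,0.045],[0,0,0]],[1,[0,0,0.07],[0,0,0]],[1,[0,0,0.09],[0,0,0]],[1,[0,0,0.1],[0,0,0]],[1,[0,0,0.1],[0,0,0]],[1,[0,0,0.1],[0,0,0]],[1,[0,0,0.1],[0,0,0]]]'

```text
clock: 16.45
tool_pos: [0.6, -0.0079, 0.1658]
orientation: [-3.141, 0.002, -2.957]
force: [-0.0, 1.3, 0.2]
finger_gap: 0.004
grip_force: 0.0
```

```bash
cat > arc.py <<'E'
from h import *
import pickle,sys
s=st(); c=pickle.load(open("cab.pkl","rb")); o=np.load("o.npy")
dx,dy=float(sys.argv[1]),float(sys.argv[2])
M=R.from_euler('xyz',s["orientation"])
p=R.from_euler('z',-c[2]).apply(s["tool_pos"]-o); print("tcp in cab-hinge frame",np.round(p,4),"yaw rel",round((s["orientation"][2]-np.pi-c[2]+np.pi)%(2*np.pi)-np.pi,3))
for a in map(float,sys.argv[3:]):
    A=R.from_euler('z',c[2]-np.radians(a)); g=o+A.apply([dx,dy,0]); g[2]=.165
    G=R.from_euler('xyz',[np.pi,0,c[2]-np.radians(a)+np.pi])
    print(a,np.round(M.inv().apply(g-s["tool_pos"]),4),np.round((M.inv()*G).as_rotvec()[2],3))
E
python3 arc.py .112 .025 0 7 14 21 28 35 42 49 56 63 70 77 84 87 90
```

```text
t 16.45 pos [ 0.6    -0.0079  0.1658] rpy [-3.1412e+00  1.9000e-03 -2.9568e+00] F [-0.   1.3  0.2] T [ 0.03  0.01 -0.03] gap 0.004 grip 0.0
tcp in cab-hinge frame [0.1125 0.0481 0.1658] yaw rel -0.0
0.0 [ 0.0005 -0.0231  0.0008] -0.0
7.0 [-0.0017 -0.0369  0.0009] 0.122
14.0 [-0.0022 -0.0509  0.0009] 0.244
21.0 [-0.001  -0.0649  0.0009] 0.366
28.0 [ 0.0019 -0.0786  0.0009] 0.489
35.0 [ 0.0064 -0.0919  0.0009] 0.611
42.0 [ 0.0126 -0.1045  0.0009] 0.733
49.0 [ 0.0202 -0.1162  0.0008] 0.855
56.0 [ 0.0292 -0.127   0.0008] 0.977
63.0 [ 0.0394 -0.1366  0.0008] 1.099
70.0 [ 0.0507 -0.1448  0.0008] 1.222
77.0 [ 0.063  -0.1516  0.0008] 1.344
84.0 [ 0.0759 -0.1569  0.0008] 1.466
87.0 [ 0.0817 -0.1587  0.0007] 1.518
90.0 [ 0.0875 -0.1601  0.0007] 1.571
```

Request:
play_rows --steps '[[1,[0,-0.008,0],[0,0,0]],[1,[0,-0.016,0],[0,0,0]],[1,[0,-0.023,0],[0,0,0]],[1,[-0.0008,-0.029,0],[0,0,0.05]],[1,[-0.0017,-0.037,0],[0,0,0.122]],[1,[-0.002,-0.044,0],[0,0,0.183]],[1,[-0.0022,-0.051,0],[0,0,0.244]],[1,[-0.0018,-0.058,0],[0,0,0.305]]]'

```text
clock: 17.25
tool_pos: [0.6118, -0.0655, 0.1647]
orientation: [-3.142, 0.0, 3.018]
force: [0.0, -0.1, 0.7]
finger_gap: 0.007
grip_force: 0.1
```

```bash
python3 arc.py .112 .025 21 24.5 28 31.5 35 38.5 42 45.5
```

```text
t 17.25 pos [ 0.6118 -0.0655  0.1647] rpy [-3.1416e+00  2.0000e-04  3.0184e+00] F [ 0.  -0.1  0.7] T [0.07 0.01 0.  ] gap 0.007 grip 0.1
tcp in cab-hinge frame [ 0.1135 -0.0107  0.1647] yaw rel -0.308
21.0 [-0.0019 -0.0058 -0.0003] 0.058
24.5 [-0.0028 -0.0128 -0.0003] 0.12
28.0 [-0.0033 -0.0198 -0.0003] 0.181
31.5 [-0.0033 -0.0268 -0.0003] 0.242
35.0 [-0.0029 -0.0338 -0.0003] 0.303
38.5 [-0.0021 -0.0407 -0.0003] 0.364
42.0 [-0.0009 -0.0476 -0.0003] 0.425
45.5 [ 0.0007 -0.0544 -0.0003] 0.486
```

Request:
play_rows --steps '[[1,[-0.0015,-0.006,0],[0,0,0.058]],[1,[-0.0022,-0.0128,0],[0,0,0.12]],[1,[-0.0028,-0.0198,0],[0,0,0.181]],[1,[-0.003,-0.0268,0],[0,0,0.242]],[1,[-0.0027,-0.0338,0],[0,0,0.303]],[1,[-0.002,-0.0407,0],[0,0,0.364]],[1,[-0.001,-0.0476,0],[0,0,0.425]],[1,[-0.001,-0.0476,0],[0,0,0.425]]]'

```text
clock: 18.05
tool_pos: [0.6068, -0.1132, 0.1646]
orientation: [-3.141, 0.0, 2.594]
force: [0.2, 0.3, -1.0]
finger_gap: 0.011
grip_force: 0.0
```

```bash
python3 arc.py .112 .025 42 45 50 54 58 62 66 70 73;python3 -c "
from h import *
S=manip.capture('scene'); save(S,'sw1',(150,120,350,270),4)"
```

```text
t 18.05 pos [ 0.6068 -0.1132  0.1646] rpy [-3.1414e+00  2.0000e-04  2.5943e+00] F [ 0.2  0.3 -1. ] T [ 0.01  0.04 -0.02] gap 0.011 grip 0.0
tcp in cab-hinge frame [ 0.0998 -0.0566  0.1646] yaw rel -0.732
42.0 [ 0.0001  0.0003 -0.0004] 0.001
45.0 [-0.0011 -0.0056 -0.0003] 0.053
50.0 [-0.0023 -0.0155 -0.0003] 0.141
54.0 [-0.0027 -0.0235 -0.0003] 0.21
58.0 [-0.0025 -0.0315 -0.0003] 0.28
62.0 [-0.0017 -0.0395 -0.0003] 0.35
66.0 [-0.0004 -0.0474 -0.0003] 0.42
70.0 [ 0.0015 -0.0552 -0.0003] 0.49
73.0 [ 0.0032 -0.0609 -0.0003] 0.542
```

View pics/sw1.png

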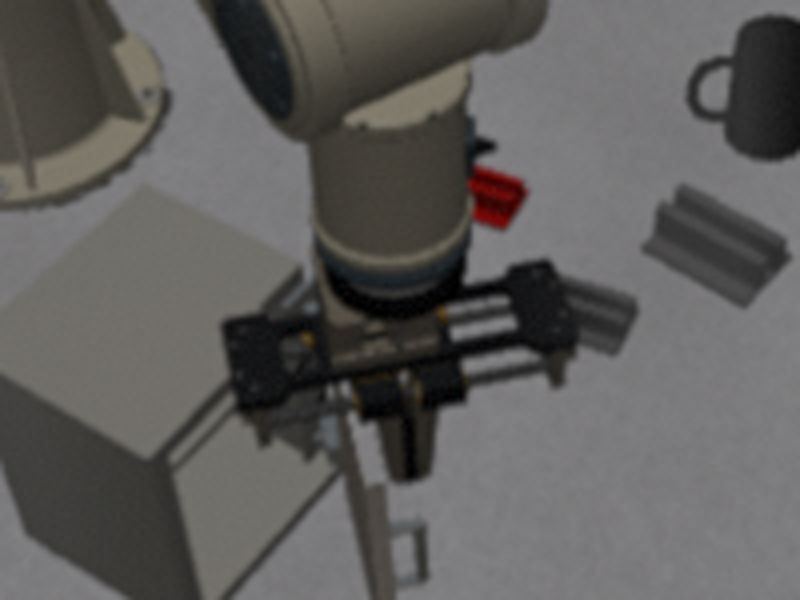

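The door is swinging: its free edge is near crop (380,590), handle at (410,550), and the finger is just clear of the face at (390,470). Continue, slower toward the end.

Request:
play_rows --steps '[[1,[-0.001,-0.0056,0],[0,0,0.053]],[1,[-0.0018,-0.011,0],[0,0,0.1]],[1,[-0.0023,-0.0165,0],[0,0,0.15]],[1,[-0.0026,-0.022,0],[0,0,0.196]],[1,[-0.0027,-0.0275,0],[0,0,0.245]],[1,[-0.0024,-0.033,0],[0,0,0.293]],[1,[-0.0018,-0.038,0],[0,0,0.34]],[1,[-0.0012,-0.043,0],[0,0,0.38]]]'

```text
clock: 18.9
tool_pos: [0.5857, -0.1494, 0.1647]
orientation: [3.141, 0.0, 2.217]
force: [0.1, 1.1, -0.2]
finger_gap: 0.007
grip_force: 0.1
```

```bash
python3 arc.py .112 .025 64 66 68 70 72 74 76 78 80
```

```text
t 18.9 pos [ 0.5857 -0.1494  0.1647] rpy [3.1413e+00 1.0000e-04 2.2165e+00] F [ 0.1  1.1 -0.2] T [0.   0.02 0.01] gap 0.007 grip 0.1
tcp in cab-hinge frame [ 0.0725 -0.0883  0.1647] yaw rel -1.11
64.0 [-0.0008 -0.0014 -0.0003] 0.007
66.0 [-0.0016 -0.0053 -0.0003] 0.042
68.0 [-0.0022 -0.0093 -0.0003] 0.077
70.0 [-0.0027 -0.0133 -0.0003] 0.112
72.0 [-0.0031 -0.0173 -0.0003] 0.147
74.0 [-0.0033 -0.0213 -0.0003] 0.182
76.0 [-0.0034 -0.0253 -0.0003] 0.217
78.0 [-0.0034 -0.0293 -0.0003] 0.251
80.0 [-0.0032 -0.0333 -0.0003] 0.286
```

Request:
play_rows --steps '[[1,[-0.0012,-0.004,0],[0,0,0.03]],[1,[-0.0018,-0.008,0],[0,0,0.063]],[1,[-0.0023,-0.012,0],[0,0,0.098]],[1,[-0.0027,-0.016,0],[0,0,0.133]],[1,[-0.003,-0.02,0],[0,0,0.168]],[1,[-0.0031,-0.0235,0],[0,0,0.2]],[1,[-0.0032,-0.027,0],[0,0,0.23]],[1,[-0.0032,-0.03,0],[0,0,0.257]]]'

```text
clock: 19.7
tool_pos: [0.5633, -0.1701, 0.1646]
orientation: [-3.142, -0.0, 1.957]
force: [1.2, 1.5, 0.2]
finger_gap: 0.004
grip_force: 0.2
```

```bash
cat > ang.py <<'E'
from edge import *
import edge,pickle
S=manip.capture("scene"); c=pickle.load(open("cab.pkl","rb")); o=np.load("o.npy"); best=[]
def T2(X,q,z): return R.from_euler('z',c[2]-q[0]).apply(np.atleast_2d(X))+[o[0],o[1],z]
edge.T=T2
segs=[((14,6,0),(155,6,0)),((155,6,5),(155,6,100)),((155,-6,5),(155,-6,100)),((139,36,65),(139,36,125))]
im=cv2.GaussianBlur(S["img"].astype(np.float32),(0,0),.7)
for a in range(40,93,4):
    q,res=track([(S,segs)],[np.radians(a)],.02,ws=(4,3,2)); e=sum(n-10*abs(m) for n,m in res); best.append((e,round(float(np.degrees(q[0])),1),res))
for b in sorted(best,key=lambda b:-b[0])[:4]: print(b)
E
python3 ang.py; python3 arc.py .112 .025 78 80 82 84 86 88 90
```

```text
(82.4, 77.7, [(25, -0.18), (15, -0.04), (24, -0.15), (24, -0.19)])
(80.0, 77.7, [(25, -0.18), (13, -0.02), (24, -0.24), (24, -0.16)])
(57.9, 77.9, [(25, -0.1), (5, -0.02), (23, -0.3), (14, 0.49)])
(36.2, 82.5, [(12, 0.7), (24, -0.44), (8, 1.41), (20, 0.23)])
t 19.75 pos [ 0.563  -0.1703  0.1645] rpy [-3.1412e+00 -1.0000e-04  1.9556e+00] F [ 0.1 -0.  -0.1] T [0.01 0.07 0.02] gap 0.004 grip 0.2
tcp in cab-hinge frame [ 0.0463 -0.1047  0.1645] yaw rel -1.371
78.0 [ 0.      0.0015 -0.0005] -0.009
80.0 [-0.0008 -0.0024 -0.0005] 0.025
82.0 [-0.0015 -0.0063 -0.0005] 0.06
84.0 [-0.0021 -0.0103 -0.0005] 0.095
86.0 [-0.0025 -0.0143 -0.0004] 0.13
88.0 [-0.0028 -0.0183 -0.0004] 0.165
90.0 [-0.0029 -0.0223 -0.0004] 0.2
```

The door angle measures 77.7°, in step with the finger. Close the rest slowly.

Request:
play_rows --steps '[[1,[-0.0006,-0.002,0],[0,0,0.02]],[1,[-0.001,-0.004,0],[0,0,0.04]],[1,[-0.0014,-0.006,0],[0,0,0.058]],[1,[-0.0018,-0.008,0],[0,0,0.076]],[1,[-0.0021,-0.01,0],[0,0,0.093]],[1,[-0.0023,-0.012,0],[0,0,0.11]],[1,[-0.0025,-0.014,0],[0,0,0.128]],[1,[-0.0026,-0.0158,0],[0,0,0.144]]]'

```text
clock: 20.55
tool_pos: [0.5498, -0.1784, 0.1646]
orientation: [-3.142, 0.0, 1.814]
force: [0.6, 0.4, -0.6]
finger_gap: 0.004
grip_force: 0.2
```

```bash
python3 ang.py; python3 arc.py .112 .025 87 88 89 90 91
```

```text
(74.2, 86.0, [(25, -0.05), (11, -0.16), (24, 0.06), (18, -0.11)])
(72.4, 86.0, [(25, -0.06), (13, -0.4), (25, 0.09), (16, 0.11)])
(42.0, 85.3, [(24, -0.45), (20, -0.38), (17, 0.45), (14, -2.02)])
(30.4, 90.5, [(11, 1.07), (24, 0.04), (2, -1.8), (25, 0.25)])
t 20.6 pos [ 0.5495 -0.1785  0.1646] rpy [-3.1413  0.      1.8132] F [ 0.4 -0.8  0. ] T [-0.1   0.04  0.03] gap 0.001 grip 0.1
tcp in cab-hinge frame [ 0.0316 -0.1103  0.1646] yaw rel -1.513
87.0 [-0.0002 -0.0008 -0.0004] 0.005
88.0 [-0.0006 -0.0027 -0.0004] 0.023
89.0 [-0.001  -0.0047 -0.0004] 0.04
90.0 [-0.0013 -0.0067 -0.0004] 0.058
91.0 [-0.0016 -0.0086 -0.0004] 0.075
```

Request:
play_rows --steps '[[1,[-0.0003,-0.0012,0],[0,0,0.01]],[1,[-0.0005,-0.0024,0],[0,0,0.02]],[1,[-0.0008,-0.0035,0],[0,0,0.03]],[1,[-0.001,-0.0045,0],[0,0,0.04]],[1,[-0.0011,-0.0053,0],[0,0,0.047]],[1,[-0.0012,-0.006,0],[0,0,0.053]],[1,[-0.0013,-0.0066,0],[0,0,0.058]],[1,[-0.0013,-0.007,0],[0,0,0.06]]]'

```text
clock: 21.4
tool_pos: [0.5434, -0.1813, 0.1646]
orientation: [3.142, 0.0, 1.755]
force: [0.8, -0.1, 0.4]
finger_gap: 0.003
grip_force: 0.2
```

```bash
python3 ang.py; python3 arc.py .112 .025 90
```

```text
(73.8, 89.0, [(25, -0.32), (11, -0.52), (25, 0.01), (22, -0.07)])
(53.599999999999994, 89.2, [(25, -0.18), (4, 0.81), (25, -0.08), (13, -0.27)])
(47.099999999999994, 89.4, [(25, -0.12), (7, 2.16), (25, -0.18), (18, -0.33)])
(10.5, 74.9, [(9, -0.04), (5, -0.31)])
t 21.45 pos [ 0.5434 -0.1813  0.1646] rpy [3.1416e+00 1.0000e-04 1.7551e+00] F [-0.7 -0.5  0.2] T [-0.02  0.01 -0.02] gap 0.005 grip 0.2
tcp in cab-hinge frame [ 0.025  -0.1119  0.1646] yaw rel -1.571
90.0 [-0.0001 -0.     -0.0004] -0.001
```

Request:
play_rows --steps '[[1,[0,-0.0004,0],[0,0,0]],[1,[0,-0.0008,0],[0,0,0]],[1,[0,-0.0012,0],[0,0,0]],[1,[0,-0.0016,0],[0,0,0]],[1,[0,-0.0019,0],[0,0,0]],[1,[0,-0.0022,0],[0,0,0]],[1,[0,-0.0022,0],[0,0,0]],[1,[0,-0.0022,0],[0,0,0]]]'

```text
clock: 22.25
tool_pos: [0.5429, -0.1815, 0.1648]
orientation: [3.139, 0.0, 1.755]
force: [8.2, 2.2, -2.7]
finger_gap: 0.005
grip_force: 3.8
```

```bash
python3 ang.py; python3 -c "
from h import *
st()"
```

```text
(78.4, 89.1, [(24, -0.33), (21, -0.58), (25, -0.01), (20, 0.24)])
(54.5, 89.4, [(25, -0.27), (4, 0.67), (25, -0.21), (14, -0.2)])
(26.6, 91.2, [(24, 0.54), (21, 1.57), (18, -1.21), (12, 1.52)])
(5.0, 45.4, [(5, -0.0)])
t 22.3 pos [ 0.5428 -0.1815  0.1647] rpy [3.1387e+00 4.0000e-04 1.7553e+00] F [ 7.7  3.7 -4.1] T [ 0.22 -1.02 -0.02] gap 0.004 grip 3.8
```

The 8 N reaction shows the door is against the cabinet front: shut. Back off slowly, then rise away.

Request:
play_rows --steps '[[1,[0,0.002,0],[0,0,0]],[1,[0,0.006,0],[0,0,0]],[1,[0,0.015,0],[0,0,0]],[1,[0,0.03,0],[0,0,0]],[1,[0,0.05,0],[0,0,0]],[1,[0,0.07,-0.01],[0,0,0]],[1,[0,0.085,-0.03],[0,0,0]],[1,[0,0.09,-0.05],[0,0,0]]]'

```text
clock: 23.1
tool_pos: [0.6319, -0.1645, 0.2147]
orientation: [-3.141, -0.0, 1.756]
force: [0.4, 0.7, -0.5]
finger_gap: 0.005
grip_force: 0.0
```

Request:
play_rows --steps '[[1,[0,0.01,-0.04],[0,0,0]],[1,[0,0.02,-0.08],[0,0,0]],[1,[0,0.03,-0.1],[0,0,0]],[1,[0,0.03,-0.1],[0,0,0]],[1,[0,0.03,-0.1],[0,0,0]],[1,[0,0.03,-0.1],[0,0,0]],[1,[0,0.03,-0.1],[0,0,0]],[1,[0,0.03,-0.1],[0,0,0]]]'

```text
clock: 23.9
tool_pos: [0.6586, -0.1597, 0.3134]
orientation: [-3.14, -0.001, 1.755]
force: [0.2, -0.0, 0.1]
finger_gap: 0.008
grip_force: 0.0
```

```bash
python3 ang.py; python3 -c "
from h import *
st();S=manip.capture('scene'); save(S,'end',(120,130,320,280),4)"
```

```text
(74.7, 88.8, [(25, -0.34), (14, -0.39), (25, -0.09), (21, -0.21)])
(58.4, 89.0, [(25, -0.28), (7, 0.81), (25, -0.19), (16, -0.18)])
(48.4, 89.1, [(25, -0.16), (4, 1.5), (25, -0.18), (15, -0.22)])
(10.5, 73.4, [(5, 0.19), (11, -0.36)])
t 23.95 pos [ 0.6588 -0.1597  0.3137] rpy [-3.1404e+00 -5.0000e-04  1.7552e+00] F [-0.6  0.6  0.1] T [0.01 0.1  0.06] gap 0.007 grip 0.0
```

View pics/end.png

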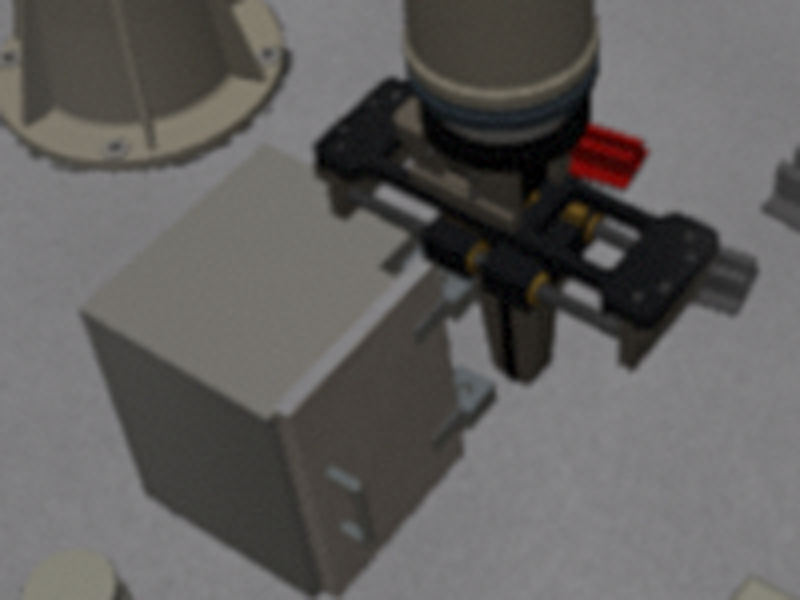

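The door is flush on the cabinet front (free edge from crop (280,415) to (325,590), handle at (345,500)). It is on its hinges and the arm is clear.

```bash
python3 -c "
from bench import manip
print(manip.sign_off())"
```

```text
the job is handed in; nothing more can be done
None
```

The door is hung on both pintles and swung shut, the arm is clear of everything, and the job was handed in at about 24 s; the simulator gave no verdict.

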